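# Free the seized latch of a paint chest and take off its lid

## Robot

A 6-joint arm with a two-finger parallel gripper is mounted at the origin on the work surface. World frame = base frame: x ahead of the robot, y to its left, z up, the work surface at z = 0. Lengths are in mm, angles in rad, forces in N, time in s.
With the tool pointing down it reaches from about 225 to 725 mm from the base axis. Payload 3.1 kg.
Tool frame: the origin (TCP) lies midway between the tips of the shut fingers; the grasp point (between the pads) lies 19 mm behind it; z points along the fingers, y is the line along which they close (so a half turn about z gives the same grasp; the last joint's range is limited). The gripper opens to 85 mm and grips with 20 to 120 N. Pads are 22 mm wide; open, the fingers measure 114 mm over their backs; the gripper's body (76 mm by 85 mm) begins 54 mm behind the grasp point. The pads swing forward as they close: fully open they stand 13 mm farther back than shut.
Start: joints at [-1.395, 0.048, 0.099, 1.622, 0, 1.443], TCP at [157.038, -500.956, 231.312] pointing down, gripper open.
Joint ranges: [-2.91, 2.91], [-0.99, 1.94], [-1.21, 1.42], [-2.12, 2.29], [-1.49, 1.47], [-3.14, 3.14]. Speed limits (rad/s): [2.79, 2.79, 3.14, 3.14, 3.14, 3.14].

## Interface

Orientations are given as a 3x3 rotation matrix whose columns are the frame's x, y, z axes.
In Python, from workcell import bot gives the robot as it stands.
- The arm moves only by the shell command python3 jog.py [FORCE], which reads ROWS from standard input. ROWS is a JSON list of rows, 1 to 8 of them, each an object with the fields rot (a list: a rotation vector rx, ry, rz in rad), d (a list: dx, dy, dz in mm), finger_gap (the finger opening in mm); a field left out counts as zero (the opening has to be given); each row is the pose to reach, as a shift and turn from the pose commanded when the command began, along the tool's axes at that moment; what a row does not reach only later rows make up. A row lasts 1/8 s, in which the tool goes at most 62.5 mm and 0.188 rad, less where a joint would pass 70% of its speed; a pose out of reach is approached as far as the arm can. The fingers move at their own pace and stop on an object; FORCE is the grip in N (left out, the last holds). Time passes only in rows, so rows that do not move let the fingers close. It prints the time, the measured TCP pose, the force, the opening and the grip force at its end. Input that does not fit is refused with a message, and nothing moves.
- bot.get_obs(): the state, without advancing time (a new reading comes with each control period).
- bot.snapshot(name): name is "scene" or "top" or "wrist"; returns the picture (384x512x3 uint8, red, green, blue); there is no depth.
- bot.camera_info(name): a dict with "fov_y" (degrees; the focal length in pixels is half the picture's height over the tangent of half this angle, whatever the lens; pixels are square), "cx", "cy" (the principal point, pixels), "rvec" (rotation vector, rad) and "tvec" (3), from world to camera coordinates, as OpenCV has them. Camera axes: x right, y down, z forward; pixel columns grow to the right and rows downward; lengths in mm; the calibration is good to about 2 mm. A picture is of the moment at which its call begins: read the wrist's pose just before it. camera_info takes no time and is no camera call; for the wrist camera it gives the pose at the moment of the call.
- bot.sign_off(): hands the job in; it is judged then, once.
The state is a dict: "time": time; "q": joint angles; "joint_velocities": joint speeds; "effort": joint torques, N m; "tool_pos": TCP position; "ee_rot": TCP orientation; "ft_force": force on the tool from outside, world axes, zero at the start; "moment": the same for the moment, N m; "width": finger opening in mm; "grasp_force": force on a finger pad.
Only numpy, scipy, OpenCV 4.12 (cv2) and the standard library are available. Lean on these libraries where they do the work, as an engineer would, in place of code of your own. Each camera call takes 0.05 s, during which the arm holds its last target. There are 200 camera calls.

## Task

The brass turn latch that holds the lid of the wooden paint chest is seized with dried paint. Set the jar that stands on the lid down on the cork coaster in the jar tray, rock the latch back and forth in small arcs until it breaks free and swing it clear of the lid, then lift the lid off and set it down flat, handle up, in the middle of the light pad, its long side along the pad's long side. Set things down rather than drop them, and leave everything else on the desk where it is.

Things in the scene. Friction and masses are not known exactly. Their poses are not given: they have to be found in the camera images.
- chest: wooden paint chest, fixed: open box 120 (x) x 180 (y) x 70 mm high, walls 6 mm. Origin: centre of its underside; z up. A steel post 34 mm across, 76 mm high, stands 88 mm from the centre on its -x side and carries the latch; that side faces roughly towards the robot.
- latch (a joint): latch angle, rad, counter-clockwise positive from above. 0: bar along the chest's x, one end 17 mm over the lid; clear of it from 1.2, hinge ends at 1.65. Starts near 0, SEIZED: hard stops at about -0.16 and +0.10. Each stroke turned to its stop, clockwise first, then alternately, crumbles crust and the next goes farther (+0.20, -0.24, +0.28); then it is free counter-clockwise (friction 0.12 N m).
- latch_grip (a point): grip point on the latch's vertical axis, 102 mm above the desk; this frame's x runs along the bar and turns with it. Plain brass bar 90 mm long, 14 wide, 32 tall (80 to 112 mm above the desk), turning about its middle; grip across its 14 mm width. Pushing on one way against a stop does nothing; it stays where it is left.
- lid: loose wooden lid, about 0.22 kg: plate 120 (x) x 180 (y) x 8 mm; under it a plug 100 x 160 x 6 mm sits inside the chest's rim with 4 mm play. Origin: centre of the plug's underside (64 mm above the desk on the chest); the plate's top is 14 mm above it. Handle in the middle of the top: solid upright bar 52 (x) x 12 (y) mm, 14 to 42 mm above the origin.
- jar: capped paint jar standing on one end of the lid (on the +y side of the lid's handle), about 0.15 kg: straight cylinder 56 mm across (black cap 57 mm), 74 mm tall. Origin: centre of its underside.
- coaster: round cork coaster, fixed in the jar tray at the place without a jar: 80 mm across, 4 mm thick. Origin: centre of its underside, its top is 12 mm above the desk.
- tray: flat dark wooden jar tray, fixed: board 270 (x) x 90 (y) x 8 mm. Origin: centre of its underside. Along its x axis it has three places at -85, 0 and +85 mm: the coaster on one, a jar on each of the others (any order). It lies to one side of the chest, the light pad to the other.
- jar_b: another paint jar of the same form (56 mm across, 74 mm tall), in the tray; to be left alone. Origin: centre of its underside.
- jar_c: another paint jar of the same form (56 mm across, 74 mm tall), in the tray; to be left alone. Origin: centre of its underside.
- pad: light pad, fixed: flat grey slab with a white face, 250 (x) x 180 (y) x 12 mm. Origin: centre of its underside.
- water_tub: white open plastic tub 110 x 90 x 85 mm high, behind (farther from the robot); leave alone. Origin: centre of its underside.
- bowl: white bowl, 110 mm across, 45 mm high, behind; leave alone. Origin: centre of its underside.
- gum_bottle: brown bottle, 50 mm across, 120 mm high, behind the chest; leave alone. Origin: centre of its underside.
- tape_roll: roll of paper tape lying flat, 90 mm across, 24 mm high, near the robot; leave alone. Origin: centre of its underside.
- brush: flat brush, 170 mm long, lying near the robot; leave alone. Origin: under its middle.

How it is judged (in metres and radians):
On the way, in this order (a step that is already met when the one before it is completed fails the run):
1. the jar is set down upright on the coaster (still touched by the fingers as it comes to stand there) (horizontal distance between jar and coaster below 0.015 m and z of jar in the frame of coaster between 0 and 0.012 m and angle between jar's own z axis and vertical below 0.1 rad and contact force between the fingers and jar above 0.3 N), for 0.02 s.
2. the latch has broken free and is swung clear of the lid (value of joint latch above 1.2 rad), for 0.1 s.
3. the lid is set down on the middle of the pad (still touched by the fingers as it comes to lie there) (x of lid in the frame of pad between -0.035 and 0.035 m and y of lid in the frame of pad between -0.035 and 0.035 m and z of lid in the frame of pad between 0.006 and 0.022 m and angle between lid's own z axis and vertical below 0.1 rad and angle between the y axis of lid and the x axis of pad, either way round below 0.25 rad and contact force between the fingers and lid above 0.3 N), for 0.02 s.
At the end, for the whole second after the job is handed in: Jar upright on the coaster, centres within 15 mm; latch above 1.2 rad; lid flat, handle up on the pad, centred within 35 mm along each pad axis, its long side within 0.25 rad of the pad's; both at rest (horizontal distance between jar and coaster below 0.015 m and z of jar in the frame of coaster between 0 and 0.012 m and angle between each of jar, lid's own z axis and vertical below 0.1 rad and x of lid in the frame of pad between -0.035 and 0.035 m and y of lid in the frame of pad between -0.035 and 0.035 m and z of lid in the frame of pad between 0.006 and 0.022 m and angle between the y axis of lid and the x axis of pad, either way round below 0.25 rad and value of joint latch above 1.2 rad and linear speed of each of lid, jar below 0.02 m/s); the robot touches nothing.
It fails at once if a jar already in the tray is pushed more than 25 mm (distance of any of jar_b, jar_c from where it was at the start of the episode above 0.025 m).
It fails at once if the tub, bowl, bottle, tape roll or brush is pushed more than 25 mm (distance of any of water_tub, bowl, gum_bottle, tape_roll, brush from where it was at the start of the episode above 0.025 m).
It fails at once if the jar is tipped over (angle between jar's own z axis and vertical above 0.8 rad).
It fails at once if the lid is tipped more than 45 degrees (angle between lid's own z axis and vertical above 0.8 rad).
It also fails if it takes over 72 s, if anything falls off the work surface, if the arm or the gripper's body presses on something with over 40 N, if the wrist force passes 120 N, or if a joint passes its speed limit or range.

## Working session

There is one attempt and no reset: what is moved stays moved. The work goes in short steps, Python scripts to look and compute and a shell command to move; the robot and the scene stay as the last step left them, time stands still between calls to the robot, and variables do not carry over. Pictures are saved under pics/ and viewed, at most 11 in all, crops included, and the job is handed in when it is done.

```bash
ls; mkdir -p pics
python3 - <<'E'
from workcell import bot
import cv2
for n in("top","scene"):
    print(n,bot.camera_info(n)); cv2.imwrite(f"pics/{n}0.png",cv2.cvtColor(bot.snapshot(n),cv2.COLOR_RGB2BGR))
o=bot.get_obs();print(o)
E
```

```text
jog.py
pics
workcell.py
top {'fov_y': 44.95127997787908, 'cx': 257.2042731989659, 'cy': 190.7557408613607, 'rvec': array([ 2.12383793, -2.17178535,  0.17936938]), 'tvec': array([ -12.62921313,  583.003133  , 1281.78488122])}
scene {'fov_y': 56.50541353165774, 'cx': 249.4253470537649, 'cy': 189.22085231969584, 'rvec': array([ 1.58189382,  2.14655275, -0.69432409]), 'tvec': array([ 157.95213122, -383.11534058, 1336.19885967])}
{'time': 0.1, 'q': array([-1.39478958e+00,  4.87046561e-02,  9.77082249e-02,  1.62199351e+00,
       -1.15346277e-05,  1.44300218e+00]), 'joint_velocities': array([-0.00140259, -0.00179585,  0.00352312,  0.00094089, -0.00111574,
       -0.00207524]), 'effort': array([ 2.71184952e-03, -3.39851224e+01,  3.20935714e+01,  1.58202311e-02,
       -1.22719207e-04,  6.75889851e-06]), 'tool_pos': array([ 156.9408669 , -500.40078788,  230.19645997]), 'ee_rot': array([[ 9.54206402e-01,  2.99148770e-01, -3.95456839e-04],
       [ 2.99148912e-01, -9.54204000e-01,  2.15770395e-03],
       [ 2.68127984e-04, -2.17719540e-03, -9.99997594e-01]]), 'ft_force': array([ 0.42090167,  0.44416648, -0.77328324]), 'moment': array([0.03167163, 0.00080616, 0.00940353]), 'grasp_force': 0.0, 'width': 85.08015559694294}
```

View pics/top0.png

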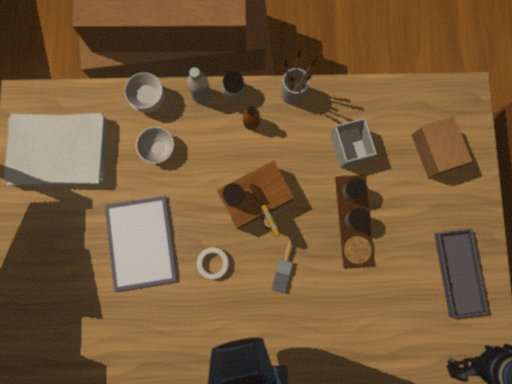

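View pics/scene0.png

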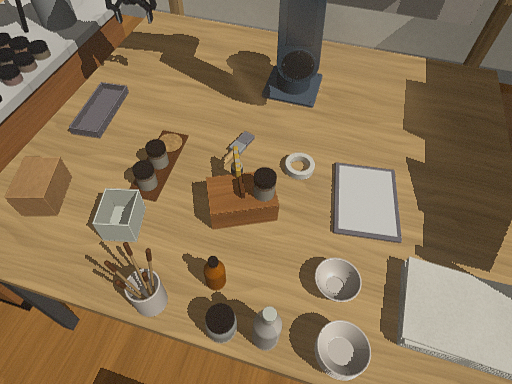

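The top view shows the chest near (256,195), the jar (233,194), the latch (268,215), the tray with coaster (357,250), the pad (141,243) and the brush (284,270) close to the latch. I'll enlarge a crop for exact pixels.

Run:
```python
import cv2
a=cv2.imread("pics/top0.png");s=cv2.imread("pics/scene0.png")
c=cv2.resize(a[155:305,205:385],None,fx=4.4,fy=4.0,interpolation=cv2.INTER_CUBIC)
c=cv2.resize(a[155:300,205:385],(792,580)[0:2],interpolation=cv2.INTER_CUBIC) 
print(c.shape) # scale 4.4 x, 4.0 y
cv2.imwrite("pics/c1.png",c)
c=cv2.resize(s[125:245,125:290],(792,576),interpolation=cv2.INTER_CUBIC) #4.8
cv2.imwrite("pics/c2.png",c)
```

```text
(580, 792, 3)
```

View pics/c1.png

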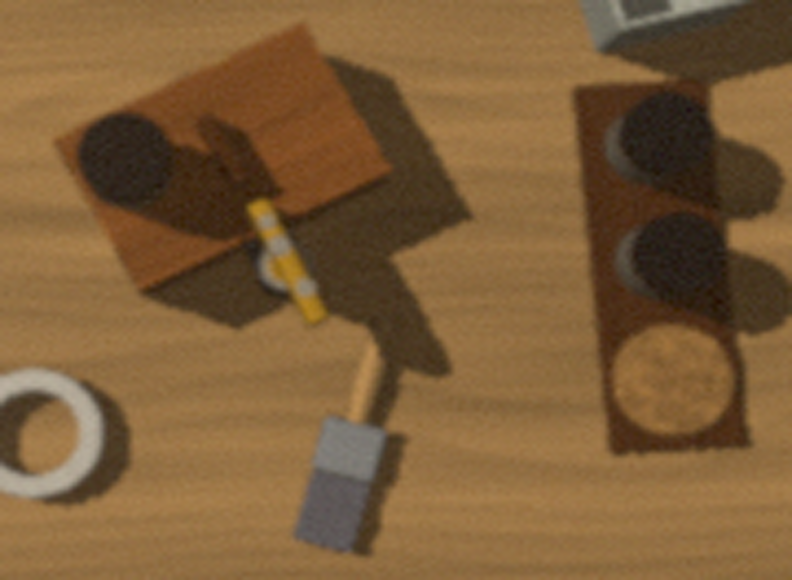

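View pics/c2.png

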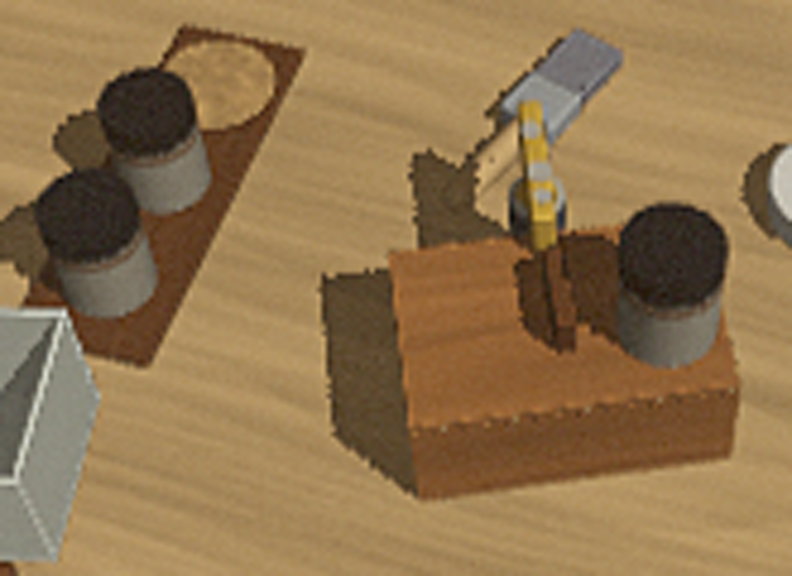

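The crops give pixel positions in c1 (4.4×/4× zoom):

| Item | Pixels (c1) |
|---|---|
| Lid corners | (55,140) (305,22) (393,168) (140,290) |
| Cap of the lid jar | (126,158) |
| Latch bar ends | (259,205) (315,318) |
| Coaster | (673,380) |
| Tray jar caps | (668,135) (680,252) |

The brush lies below the latch. Next I'll turn these into positions.

```bash
cat > h.py <<'E'
import numpy as np, cv2
from workcell import bot
def cam(n):
    i=bot.camera_info(n);f=192/np.tan(np.radians(i['fov_y'])/2)
    return i,np.array([[f,0,i['cx']],[0,f,i['cy']],[0,0,1]])
def ray(n,p,z,ci=None):
    i,K=ci or cam(n);R,_=cv2.Rodrigues(i['rvec']);t=np.array(i['tvec']).ravel()
    p=np.atleast_2d(np.array(p,float));d=np.c_[p,np.ones(len(p))]@np.linalg.inv(K).T@R
    c=-R.T@t
    return (c+d*((z-c[2])/d[:,2])[:,None])[:,:2]
def proj(n,P,ci=None):
    i,K=ci or cam(n);return cv2.projectPoints(np.array(P,float),i['rvec'],i['tvec'],K,None)[0][:,0]
def c1(p): return (np.atleast_2d(p)+.5)/[4.4,4]-.5+[205,155]
def c2(p): return (np.atleast_2d(p)+.5)/4.8-.5+[125,125]
def to(p,deg=None):
    "tool-frame shift to world TCP p; yaw of tool y-axis (world) deg"
    o=bot.get_obs();R=o['ee_rot'];print("shift",np.round(R.T@(np.array(p)-o['tool_pos']),1))
    y=np.degrees(np.arctan2(R[1,1],R[0,1]));print("tool y yaw",round(y,2),"q",np.round(o['q'],2))
    if deg is not None:
        d=(deg-y+90)%180-90;print("rz needed",round(-np.radians(d),3))
E
python3 - <<'E'
from h import *
def show(n,x): print(n,np.round(x,1).tolist(),"mean",np.round(x.mean(0),1))
L=ray("top",c1([(55,140),(305,22),(393,168),(140,290)]),78);show("lid",L)
for a,b in((0,1),(3,2),(3,0),(2,1)):
    d=L[b]-L[a];print(np.linalg.norm(d).round(1),np.degrees(np.arctan2(d[1],d[0])).round(1))
show("jar",ray("top",c1([(126,158)]),152)); show("jar scene",ray("scene",c2([(673,250)]),152))
B=ray("top",c1([(259,205),(315,318)]),112);show("bar",B);d=B[0]-B[1];print(np.linalg.norm(d),np.degrees(np.arctan2(d[1],d[0])))
B=ray("scene",c2([(544,243),(530,103)]),112);show("bar scene(tops)",B)
show("coaster",ray("top",c1([(673,380)]),12));show("coaster scene",ray("scene",c2([(219,83)]),12))
T=ray("top",c1([(574,88),(710,80),(750,445),(612,453)]),8);show("tray",T)
show("jars",ray("top",c1([(668,135),(680,252)]),82)); show("jars scene",ray("scene",c2([(86,212),(147,108)]),82))
P=ray("top",[(107,205),(168,197),(177,279),(115,290)],12);show("pad",P)
for a,b in((3,0),(2,1),(0,1),(3,2)):
    d=P[b]-P[a];print(np.linalg.norm(d).round(1),np.degrees(np.arctan2(d[1],d[0])).round(1))
show("brush",ray("top",c1([(370,345),(325,545)]),5)); show("tape",ray("top",[(213,263)],20))
E
```

```text
lid [[583.0, 86.4], [663.7, -74.3], [558.7, -127.0], [477.5, 34.4]] mean [570.7 -20.1]
179.8 -63.3
180.7 -63.3
117.7 26.2
117.5 26.7
jar [[558.5, 39.0]] mean [558.5  39. ]
jar scene [[563.2, 43.9]] mean [563.2  43.9]
bar [[530.6, -40.6], [453.8, -72.7]] mean [492.2 -56.6]
83.24211981824003 22.696617360834196
bar scene(tops) [[548.6, -31.2], [451.7, -71.4]] mean [500.1 -51.3]
coaster [[409.9, -311.3]] mean [ 409.9 -311.3]
coaster scene [[408.4, -305.6]] mean [ 408.4 -305.6]
tray [[625.6, -257.5], [629.7, -349.6], [362.5, -360.0], [358.9, -269.4]] mean [ 494.2 -309.1]
jars [[577.6, -301.7], [495.8, -304.7]] mean [ 536.7 -303.2]
jars scene [[583.7, -296.5], [499.2, -299.1]] mean [ 541.4 -297.8]
pad [[555.1, 411.1], [574.8, 234.5], [338.9, 207.6], [312.5, 382.3]] mean [445.3 308.9]
244.3 6.8
237.4 6.5
177.7 -83.6
176.7 -81.4
brush [[439.8, -114.2], [298.6, -80.2]] mean [369.2 -97.2]
tape [[381.5, 104.4]] mean [381.5 104.4]
```

```bash
python3 -c "
from h import *
to([560,41,200],26.5)"
R="done"; echo '[{"rot": [0,0,-1.73],"d": [546,-396,0],"finger_gap": 85},{"rot": [0,0,-1.73],"d": [546,-396,0],"finger_gap": 85},{"rot": [0,0,-1.73],"d": [546,-396,0],"finger_gap": 85},{"rot": [0,0,-1.73],"d": [546,-396,0],"finger_gap": 85},{"rot": [0,0,-1.73],"d": [546,-396,0],"finger_gap": 85},{"rot": [0,0,-1.73],"d": [546,-396,0],"finger_gap": 85},{"rot": [0,0,-1.73],"d": [546,-396,0],"finger_gap": 85},{"rot": [0,0,-1.73],"d": [546,-396,0],"finger_gap": 85}]' | python3 jog.py 60; python3 -c "
from h import *
to([560,41,200],26.5)"
```

```text
time: 1.1
tool_pos: [456.2, -97.9, 230.9]
ee_rot: [[-0.237, 0.971, -0.0], [0.971, 0.237, -0.0], [-0.0, -0.0, -1.0]]
ft_force: [0.6, -1.7, 0.7]
width: 84.9
grasp_force: 0.0
shift [110.3 133.8  30.9]
tool y yaw 13.71 q [-0.35 -0.1  -0.05  1.62 -0.    0.98]
rz needed -0.223
```

```bash
echo '[{"rot": [0,0,-0.223],"d": [110,134,30],"finger_gap": 85},{"rot": [0,0,-0.223],"d": [110,134,30],"finger_gap": 85},{"rot": [0,0,-0.223],"d": [110,134,30],"finger_gap": 85},{"rot": [0,0,-0.223],"d": [110,134,30],"finger_gap": 85},{"rot": [0,0,-0.223],"d": [110,134,30],"finger_gap": 85},{"rot": [0,0,-0.223],"d": [110,134,30],"finger_gap": 85}]' | python3 jog.py 60; python3 -c "
from h import *
to([560,41,105],26.5)
ci=cam('wrist');cv2.imwrite('pics/w1.png',cv2.cvtColor(bot.snapshot('wrist'),cv2.COLOR_RGB2BGR))
print(ci[0], proj('wrist',[[560,41,152],[492,-58,112],[570.7,-20,106]],ci).round())"
```

```text
time: 1.85
tool_pos: [560.0, 37.0, 201.9]
ee_rot: [[-0.439, 0.899, 0.0], [0.899, 0.439, -0.0], [-0.001, 0.0, -1.0]]
ft_force: [-0.6, -0.4, 0.5]
width: 84.8
grasp_force: 0.0
shift [ 3.6  1.7 96.9]
tool y yaw 26.03 q [-0.05  0.14  0.14  1.57 -0.    1.06]
rz needed -0.008
{'fov_y': 70.39431560984775, 'cx': 252.58867442864246, 'cy': 190.41916257145323, 'rvec': array([-2.76709848, -0.64049056, -0.09896574]), 'tvec': array([-519.55076907, -233.49920069,  288.23752968])} [[255. 206.]
 [146. 249.]
 [237. 246.]]
```

View pics/w1.png

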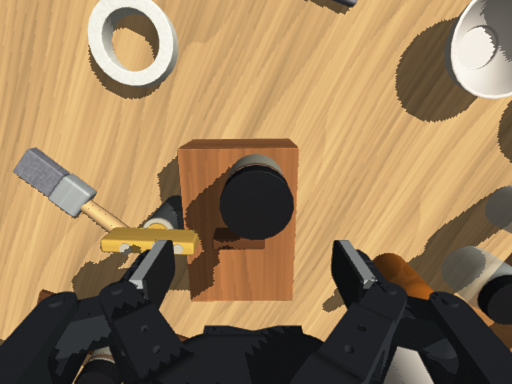

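The wrist view shows the jar cap centred at (256,200), the bar's top face from about (104,231) to (195,235), and the lid aligned with the gripper. The fingers straddle the jar.

```bash
python3 -c "
from h import *
print(ray('wrist',[(257,200)],152),ray('wrist',[(103,233),(195,237)],112),ray('wrist',[(180,146),(297,150),(293,300),(191,300)],78))
to([560,44,105])"
```

```text
[[559.61605069  46.14730541]] [[450.21927087 -60.11068748]
 [530.07845543 -25.7614315 ]] [[ 479.66425143   40.17845573]
 [ 584.58260001   87.08790768]
 [ 666.24716332  -70.75731635]
 [ 557.9161276  -123.68966814]]
shift [ 6.4  2.9 97. ]
tool y yaw 26.02 q [-0.05  0.14  0.14  1.57 -0.    1.06]
```

```bash
echo '[{"d": [6,3,40],"finger_gap": 85},{"d": [6,3,80],"finger_gap": 85},{"d": [6,3,97],"finger_gap": 85},{"d": [6,3,97],"finger_gap": 85},{"d": [6,3,97],"finger_gap": 85},{"d": [6,3,97],"finger_gap": 40},{"d": [6,3,97],"finger_gap": 40},{"d": [6,3,97],"finger_gap": 40}]' | python3 jog.py 40;  echo '[{"finger_gap": 40},{"finger_gap": 40},{"finger_gap": 40},{"finger_gap": 40}]' | python3 jog.py; python3 -c "
from h import *
to([560,44,240])"
```

```text
time: 2.9
tool_pos: [561.4, 44.7, 106.2]
ee_rot: [[-0.44, 0.898, 0.003], [0.898, 0.44, -0.001], [-0.002, 0.002, -1.0]]
ft_force: [-1.4, -0.1, 5.3]
width: 56.4
grasp_force: 42.0
time: 3.4
tool_pos: [561.4, 44.7, 106.2]
ee_rot: [[-0.44, 0.898, 0.003], [0.898, 0.44, -0.001], [-0.002, 0.002, -1.0]]
ft_force: [-1.5, -0.6, 5.6]
width: 56.1
grasp_force: 42.0
shift [  -0.3   -1.2 -133.8]
tool y yaw 26.13 q [-0.04  0.15 -0.04  1.38 -0.    1.08]
```

```bash
echo '[{"d": [0,0,-20],"finger_gap": 40},{"d": [0,0,-50],"finger_gap": 40},{"d": [0,0,-90],"finger_gap": 40},{"d": [0,0,-110],"finger_gap": 40},{"d": [0,0,-110],"finger_gap": 40}]' | python3 jog.py 40; python3 -c "
from h import *
to([409,-307,140],92.5)"
```

```text
time: 4.03
tool_pos: [561.7, 45.0, 216.0]
ee_rot: [[-0.44, 0.898, 0.004], [0.898, 0.44, 0.0], [-0.002, 0.003, -1.0]]
ft_force: [-0.7, 0.7, -2.2]
width: 55.8
grasp_force: 43.1
shift [-248.7 -292.4   75.4]
tool y yaw 26.14 q [-0.04  0.14  0.17  1.59  0.    1.08]
rz needed -1.158
```

```bash
echo '[{"rot": [0,0,-0.15],"d": [-31,-36,0],"finger_gap": 40},{"rot": [0,0,-0.3],"d": [-62,-73,0],"finger_gap": 40},{"rot": [0,0,-0.47],"d": [-100,-117,0],"finger_gap": 40},{"rot": [0,0,-0.64],"d": [-137,-161,0],"finger_gap": 40},{"rot": [0,0,-0.81],"d": [-174,-205,0],"finger_gap": 40},{"rot": [0,0,-0.98],"d": [-210,-248,0],"finger_gap": 40},{"rot": [0,0,-1.1],"d": [-236,-278,0],"finger_gap": 40},{"rot": [0,0,-1.158],"d": [-249,-292,0],"finger_gap": 40}]' | python3 jog.py 40; echo '[{"finger_gap": 40},{"finger_gap": 40}]' | python3 jog.py; python3 -c "
from h import *
to([409,-307,60],92.5)
ci=cam('wrist');cv2.imwrite('pics/w2.png',cv2.cvtColor(bot.snapshot('wrist'),cv2.COLOR_RGB2BGR))
print(proj('wrist',[[409,-307,12]],ci).round())"
```

```text
time: 5.03
tool_pos: [405.9, -308.8, 211.7]
ee_rot: [[-0.999, -0.042, -0.003], [-0.042, 0.999, 0.002], [0.003, 0.002, -1.0]]
ft_force: [0.0, -0.5, -2.1]
width: 56.0
grasp_force: 43.4
time: 5.28
tool_pos: [407.7, -306.2, 212.9]
ee_rot: [[-0.999, -0.043, -0.001], [-0.043, 0.999, 0.002], [0.001, 0.002, -1.0]]
ft_force: [-0.0, -0.4, -1.1]
width: 56.1
grasp_force: 43.4
shift [ -1.4  -1.2 152.9]
tool y yaw 92.46 q [-0.78  0.01  0.02  1.59  0.   -0.82]
rz needed -0.001
[[251. 168.]]
```

View pics/w2.png

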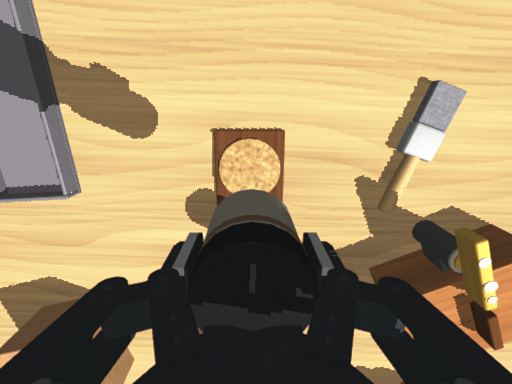

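The coaster centre appears at (250,169), against a predicted (251,168), so the jar is held above the right spot and I can descend.

```bash
echo '[{"d": [-1,-1,40],"finger_gap": 40},{"d": [-1,-1,85],"finger_gap": 40},{"d": [-1,-1,130],"finger_gap": 40},{"d": [-1,-1,155],"finger_gap": 40},{"d": [-1,-1,166],"finger_gap": 40},{"d": [-1,-1,166],"finger_gap": 40}]' | python3 jog.py 40; echo '[{"d": [0,0,2],"finger_gap": 40},{"d": [0,0,3],"finger_gap": 40},{"d": [0,0,4],"finger_gap": 40},{"d": [0,0,4],"finger_gap": 40}]' | python3 jog.py
```

```text
time: 6.08
tool_pos: [409.1, -307.3, 48.0]
ee_rot: [[-0.999, -0.044, -0.001], [-0.044, 0.999, 0.001], [0.001, 0.001, -1.0]]
ft_force: [0.0, 0.6, -1.7]
width: 56.2
grasp_force: 43.4
time: 6.58
tool_pos: [409.1, -308.4, 44.6]
ee_rot: [[-0.999, -0.043, 0.0], [-0.043, 0.999, -0.0], [-0.0, -0.0, -1.0]]
ft_force: [0.3, -0.8, -0.7]
width: 56.0
grasp_force: 43.4
```

```bash
echo '[{"d": [0,0,1],"finger_gap": 40},{"d": [0,0,2],"finger_gap": 40},{"d": [0,0,3],"finger_gap": 40},{"d": [0,0,3],"finger_gap": 40}]' | python3 jog.py 40; echo '[{"d": [0,0,1],"finger_gap": 40},{"d": [0,0,1.5],"finger_gap": 40},{"d": [0,0,2],"finger_gap": 40},{"d": [0,0,2],"finger_gap": 40}]' | python3 jog.py
```

```text
time: 7.08
tool_pos: [408.9, -308.1, 41.1]
ee_rot: [[-0.999, -0.043, -0.0], [-0.043, 0.999, 0.0], [0.0, 0.0, -1.0]]
ft_force: [0.5, -0.4, -2.4]
width: 56.2
grasp_force: 43.4
time: 7.58
tool_pos: [409.2, -308.3, 40.3]
ee_rot: [[-0.999, -0.043, 0.001], [-0.043, 0.999, -0.0], [-0.001, -0.0, -1.0]]
ft_force: [-1.7, 1.2, 6.6]
width: 56.0
grasp_force: 43.4
```

The force reading of 6.6 N shows the jar is standing on the coaster. Release, then rise.

```bash
echo '[{"finger_gap": 85},{"finger_gap": 85},{"finger_gap": 85},{"finger_gap": 85},{"d": [0,0,-40],"finger_gap": 85},{"d": [0,0,-90],"finger_gap": 85},{"d": [0,0,-140],"finger_gap": 85},{"d": [0,0,-140],"finger_gap": 60}]' | python3 jog.py; python3 -c "
from h import *
to([493,-57,175],115)"
```

```text
time: 8.57
tool_pos: [411.4, -310.6, 185.0]
ee_rot: [[-0.999, -0.043, 0.008], [-0.043, 0.999, -0.008], [-0.007, -0.008, -1.0]]
ft_force: [-0.2, 0.1, -0.2]
width: 69.7
grasp_force: 0.0
shift [-92.4 249.9   8.7]
tool y yaw 92.47 q [-0.78  0.01 -0.04  1.52 -0.   -0.82]
rz needed -0.393
```

```bash
echo '[{"rot": [0,0,-0.39],"d": [-18,50,0],"finger_gap": 50},{"rot": [0,0,-0.39],"d": [-37,100,0],"finger_gap": 50},{"rot": [0,0,-0.39],"d": [-55,150,0],"finger_gap": 50},{"rot": [0,0,-0.39],"d": [-74,200,0],"finger_gap": 50},{"rot": [0,0,-0.39],"d": [-90,240,0],"finger_gap": 50},{"rot": [0,0,-0.39],"d": [-92,250,0],"finger_gap": 50},{"rot": [0,0,-0.39],"d": [-92,250,0],"finger_gap": 50},{"rot": [0,0,-0.39],"d": [-92,250,0],"finger_gap": 50}]' | python3 jog.py; python3 -c "
from h import *
to([493,-57,83],115)
ci=cam('wrist');w=cv2.cvtColor(bot.snapshot('wrist'),cv2.COLOR_RGB2BGR);cv2.imwrite('pics/w3.png',w)
print(ci[0],proj('wrist',[[493,-57,112]],ci).round())"
```

```text
time: 9.57
tool_pos: [489.7, -55.5, 178.9]
ee_rot: [[-0.908, -0.418, -0.001], [-0.418, 0.908, -0.0], [0.001, -0.0, -1.0]]
ft_force: [0.4, -0.8, 0.3]
width: 49.9
grasp_force: 0.0
shift [-2.5 -2.7 95.9]
tool y yaw 114.74 q [-0.25 -0.04 -0.09  1.52 -0.   -0.68]
rz needed -0.005
{'fov_y': 70.39431560984775, 'cx': 252.58867442864246, 'cy': 190.41916257145323, 'rvec': array([-1.59138155, -2.48696082, -0.3827188 ]), 'tvec': array([ 255.47885789, -425.48903574,  203.82363656])} [[249. 205.]]
```

View pics/w3.png

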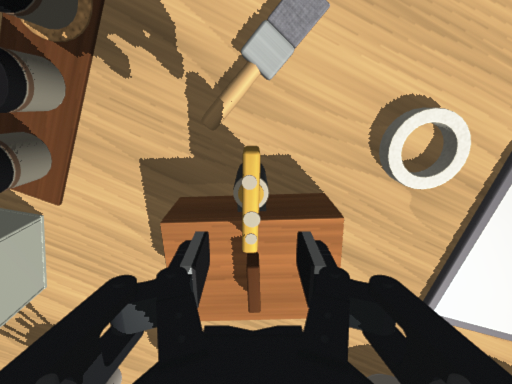

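The bar spans (252,147) to (250.5,251), centred near (251,199) and in line with the tool.

```bash
python3 -c "
from h import *
print(ray('wrist',[(252,147),(250.5,251),(251,199)],112),ray('wrist',[(252,192)],76))
to([493,-57,83],115)"
```

```text
[[448.46045426 -75.06696401]
 [531.29380844 -38.39710672]
 [487.43991822 -58.03492353]] [[492.19253845 -55.03697506]]
shift [-2.5 -2.5 96. ]
tool y yaw 114.71 q [-0.25 -0.04 -0.09  1.52 -0.   -0.68]
rz needed -0.005
```

```bash
echo '[{"d": [-0.5,-2,40],"finger_gap": 50},{"d": [-0.5,-2,80],"finger_gap": 50},{"d": [-0.5,-2,96],"finger_gap": 50},{"d": [-0.5,-2,96],"finger_gap": 50},{"d": [-0.5,-2,96],"finger_gap": 5},{"d": [-0.5,-2,96],"finger_gap": 5},{"d": [-0.5,-2,96],"finger_gap": 5},{"d": [-0.5,-2,96],"finger_gap": 5}]' | python3 jog.py 80; echo '[{"finger_gap": 5},{"finger_gap": 5},{"finger_gap": 5}]' | python3 jog.py;  python3 -c "
from h import *
o=bot.get_obs();print(o['moment'])
to([491,-57,83],115)"
```

```text
time: 10.62
tool_pos: [492.8, -56.4, 85.5]
ee_rot: [[-0.908, -0.419, 0.004], [-0.419, 0.908, -0.001], [-0.003, -0.002, -1.0]]
ft_force: [-0.6, -0.6, 5.8]
width: 12.5
grasp_force: 78.8
time: 11.0
tool_pos: [492.8, -56.4, 85.5]
ee_rot: [[-0.908, -0.419, 0.004], [-0.419, 0.908, -0.001], [-0.003, -0.002, -1.0]]
ft_force: [-1.0, 0.3, 6.4]
width: 12.7
grasp_force: 78.8
[ 0.16235719  0.16892689 -0.53628541]
shift [1.9 0.2 2.5]
tool y yaw 114.76 q [-0.25 -0.01 -0.25  1.33  0.   -0.68]
rz needed -0.004
```

```bash
cat > m.py <<'E'
from h import *
o=bot.get_obs();R=o['ee_rot'];print("yaw",np.arctan2(R[1,1],R[0,1]).round(3),"mom",o['moment'].round(2),"F",o['ft_force'].round(1),"t",o['time'].round(2))
E
echo '[{"rot": [0,0,0.05],"finger_gap": 5},{"rot": [0,0,0.1],"finger_gap": 5},{"rot": [0,0,0.1],"finger_gap": 5}]' | python3 jog.py 100 | tail -3; python3 m.py;echo '[{"rot": [0,0,0.03],"finger_gap": 5},{"rot": [0,0,0.03],"finger_gap": 5}]' | python3 jog.py| tail -2; python3 m.py;echo '[{"rot": [0,0,0.03],"finger_gap": 5},{"rot": [0,0,0.03],"finger_gap": 5}]' | python3 jog.py| tail -2; python3 m.py
```

```text
ft_force: [-0.9, -0.5, 6.5]
width: 12.2
grasp_force: 101.4
width: 12.3
grasp_force: 101.4
width: 12.2
grasp_force: 101.5Traceback (most recent call last):
  File "m.py", line 2, in <module>
    o=bot.get_obs();R=o['ee_rot'];print("yaw",np.arctan2(R[1,1],R[0,1]).round(3),"mom",o['moment'].round(2),"F",o['ft_force'].round(1),"t",o['time'].round(2))
                                                                                                                                           ^^^^^^^^^^^^^^^
AttributeError: 'float' object has no attribute 'round'
Traceback (most recent call last):
  File "m.py", line 2, in <module>
    o=bot.get_obs();R=o['ee_rot'];print("yaw",np.arctan2(R[1,1],R[0,1]).round(3),"mom",o['moment'].round(2),"F",o['ft_force'].round(1),"t",o['time'].round(2))
                                                                                                                                           ^^^^^^^^^^^^^^^
AttributeError: 'float' object has no attribute 'round'
Traceback (most recent call last):
  File "m.py", line 2, in <module>
    o=bot.get_obs();R=o['ee_rot'];print("yaw",np.arctan2(R[1,1],R[0,1]).round(3),"mom",o['moment'].round(2),"F",o['ft_force'].round(1),"t",o['time'].round(2))
                                                                                                                                           ^^^^^^^^^^^^^^^
AttributeError: 'float' object has no attribute 'round'
```

```bash
sed -i "s/,\"t\",o\['time'\].round(2)/,o['time']/" m.py; python3 m.py; echo '[{"rot": [0,0,0.02],"finger_gap": 5},{"rot": [0,0,0.02],"finger_gap": 5}]' | python3 jog.py>/dev/null; python3 m.py
```

```text
yaw 1.847 mom [0.02 0.2  0.73] F [-1.2 -1.   6.8] 11.875
yaw 1.83 mom [-0.08  0.37  1.44] F [-1.1 -0.7  6.8] 12.125
```

```bash
for i in 1; do echo '[{"rot": [0,0,0.02],"finger_gap": 5},{"rot": [0,0,0.02],"finger_gap": 5}]' | python3 jog.py>/dev/null; python3 m.py; echo '[{"rot": [0,0,0.03],"finger_gap": 5},{"rot": [0,0,0.03],"finger_gap": 5}]' | python3 jog.py>/dev/null; python3 m.py; done
```

```text
yaw 1.812 mom [-0.13  0.31  2.02] F [-2.2 -1.2  6. ] 12.375
yaw 1.784 mom [-0.17  0.38  2.68] F [-0.6 -2.1  5.5] 12.625
```

The stop is felt, with the moment rising steadily. Now the counter-clockwise stroke to +0.10.

```bash
echo '[{"rot": [0,0,-0.1],"finger_gap": 5},{"rot": [0,0,-0.2],"finger_gap": 5},{"rot": [0,0,-0.3],"finger_gap": 5},{"rot": [0,0,-0.35],"finger_gap": 5},{"rot": [0,0,-0.35],"finger_gap": 5}]' | python3 jog.py>/dev/null; python3 m.py;  echo '[{"rot": [0,0,-0.04],"finger_gap": 5},{"rot": [0,0,-0.04],"finger_gap": 5}]' | python3 jog.py>/dev/null; python3 m.py;  echo '[{"rot": [0,0,-0.04],"finger_gap": 5},{"rot": [0,0,-0.04],"finger_gap": 5}]' | python3 jog.py>/dev/null; python3 m.py
```

```text
yaw 2.123 mom [ 0.19  0.27 -0.28] F [-1.2  0.6  6.4] 13.25
yaw 2.165 mom [0.16 0.27 0.14] F [-0.4  0.8  6.3] 13.5
yaw 2.204 mom [ 0.19  0.2  -0.18] F [-1.   1.   7.2] 13.75
```

```bash
for i in 1; do echo '[{"rot": [0,0,-0.04],"finger_gap": 5},{"rot": [0,0,-0.04],"finger_gap": 5}]' | python3 jog.py>/dev/null; python3 m.py; echo '[{"rot": [0,0,-0.04],"finger_gap": 5},{"rot": [0,0,-0.04],"finger_gap": 5}]' | python3 jog.py>/dev/null; python3 m.py;echo '[{"rot": [0,0,-0.03],"finger_gap": 5},{"rot": [0,0,-0.03],"finger_gap": 5}]' | python3 jog.py>/dev/null; python3 m.py; done
```

```text
yaw 2.243 mom [ 0.2   0.31 -0.23] F [-0.5  0.7  6.7] 14.0
yaw 2.281 mom [ 0.16  0.22 -0.97] F [-1.2  0.9  6.7] 14.25
yaw 2.308 mom [ 0.31  0.14 -1.85] F [-1.6  1.6  6.4] 14.5
```

```bash
echo '[{"rot": [0,0,0.15],"finger_gap": 5},{"rot": [0,0,0.3],"finger_gap": 5},{"rot": [0,0,0.45],"finger_gap": 5},{"rot": [0,0,0.52],"finger_gap": 5},{"rot": [0,0,0.52],"finger_gap": 5}]' | python3 jog.py>/dev/null; python3 m.py;  echo '[{"rot": [0,0,0.05],"finger_gap": 5},{"rot": [0,0,0.05],"finger_gap": 5}]' | python3 jog.py>/dev/null; python3 m.py;  echo '[{"rot": [0,0,0.04],"finger_gap": 5},{"rot": [0,0,0.04],"finger_gap": 5}]' | python3 jog.py>/dev/null; python3 m.py
```

```text
yaw 1.794 mom [-0.06  0.16 -0.2 ] F [-0.9  0.3  6.4] 15.125
yaw 1.75 mom [-0.16  0.27  1.35] F [-0.2 -1.5  6.6] 15.375
yaw 1.713 mom [-0.18  0.4   2.45] F [-0.7 -1.4  6.2] 15.625
```

```bash
echo '[{"rot": [0,0,-0.15],"finger_gap": 5},{"rot": [0,0,-0.3],"finger_gap": 5},{"rot": [0,0,-0.45],"finger_gap": 5},{"rot": [0,0,-0.6],"finger_gap": 5},{"rot": [0,0,-0.64],"finger_gap": 5},{"rot": [0,0,-0.64],"finger_gap": 5}]' | python3 jog.py>/dev/null; python3 m.py;  echo '[{"rot": [0,0,-0.05],"finger_gap": 5},{"rot": [0,0,-0.05],"finger_gap": 5}]' | python3 jog.py>/dev/null; python3 m.py;  echo '[{"rot": [0,0,-0.04],"finger_gap": 5},{"rot": [0,0,-0.04],"finger_gap": 5}]' | python3 jog.py>/dev/null; python3 m.py
```

```text
yaw 2.345 mom [0.21 0.24 0.11] F [-2.1  0.5  6.7] 16.375
yaw 2.395 mom [0.21 0.3  0.14] F [-2.1 -0.3  7.8] 16.625
yaw 2.435 mom [0.19 0.28 0.11] F [-1.4  0.1  6.9] 16.875
```

```bash
echo '[{"rot": [0,0,-0.06],"finger_gap": 5},{"rot": [0,0,-0.06],"finger_gap": 5}]' | python3 jog.py>/dev/null; python3 m.py;  echo '[{"rot": [0,0,-0.06],"finger_gap": 5},{"rot": [0,0,-0.06],"finger_gap": 5}]' | python3 jog.py>/dev/null; python3 m.py;echo '[{"rot": [0,0,-0.06],"finger_gap": 5},{"rot": [0,0,-0.06],"finger_gap": 5}]' | python3 jog.py>/dev/null; python3 m.py;python3 - <<'E'
from h import *
ci=cam('wrist');w=cv2.cvtColor(bot.snapshot('wrist'),cv2.COLOR_RGB2BGR);cv2.imwrite('pics/w4.png',w);print(bot.get_obs()['q'].round(2))
E
```

```text
yaw 2.495 mom [0.29 0.33 0.09] F [-1.3 -0.4  7.1] 17.125
yaw 2.556 mom [0.3  0.36 0.16] F [-2.1  0.   6.8] 17.375
yaw 2.615 mom [0.27 0.39 0.17] F [-2.3  0.2  6.9] 17.625
[-0.25 -0.01 -0.25  1.33  0.   -1.29]
```

View pics/w4.png

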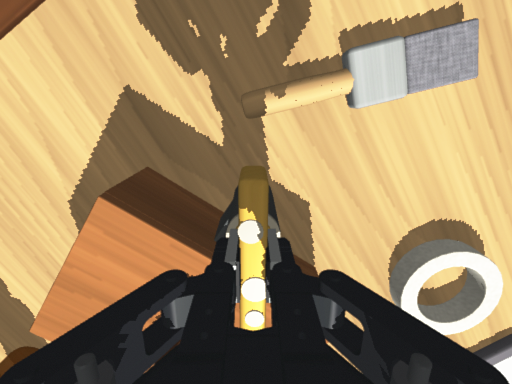

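The bar lies along the tool at (253,250) while the lid is rotated in view, so the latch has turned about 0.57 rad with the gripper and is free. I'll swing it on to about 1.45.

```bash
echo '[{"rot": [0,0,-0.13],"finger_gap": 5},{"rot": [0,0,-0.26],"finger_gap": 5},{"rot": [0,0,-0.39],"finger_gap": 5},{"rot": [0,0,-0.52],"finger_gap": 5},{"rot": [0,0,-0.65],"finger_gap": 5},{"rot": [0,0,-0.78],"finger_gap": 5},{"rot": [0,0,-0.88],"finger_gap": 5},{"rot": [0,0,-0.88],"finger_gap": 5}]' | python3 jog.py; python3 m.py; echo '[{"finger_gap": 5},{"finger_gap": 5},{"finger_gap": 50},{"finger_gap": 50},{"finger_gap": 50},{"d": [0,0,-50],"finger_gap": 50},{"d": [0,0,-95],"finger_gap": 50},{"d": [0,0,-95],"finger_gap": 50}]' | python3 jog.py; python3 -c "
from h import *
to([572,-18,180],116.5)
cv2.imwrite('pics/t2.png',cv2.cvtColor(bot.snapshot('top'),cv2.COLOR_RGB2BGR)[155:300,205:385])
"
```

```text
time: 18.68
tool_pos: [492.0, -56.0, 85.6]
ee_rot: [[0.347, -0.938, 0.002], [-0.938, -0.347, -0.0], [0.001, -0.002, -1.0]]
ft_force: [-3.3, 0.4, 7.7]
width: 12.2
grasp_force: 102.4
yaw -2.787 mom [0.39 0.74 0.16] F [-3.3  0.4  7.7] 18.675
time: 19.68
tool_pos: [494.2, -56.8, 183.0]
ee_rot: [[0.345, -0.938, 0.009], [-0.938, -0.345, -0.002], [0.005, -0.007, -1.0]]
ft_force: [-0.7, 0.6, 0.2]
width: 50.0
grasp_force: 0.0
shift [ -9.5 -86.3   3.5]
tool y yaw -159.8 q [-0.25 -0.04 -0.08  1.52 -0.   -2.17]
rz needed 1.461
```

```bash
echo '[{"rot": [0,0,0.18],"d": [-5,-40,0],"finger_gap": 60},{"rot": [0,0,0.36],"d": [-10,-86,0],"finger_gap": 60},{"rot": [0,0,0.54],"d": [-10,-86,0],"finger_gap": 60},{"rot": [0,0,0.72],"d": [-10,-86,0],"finger_gap": 60},{"rot": [0,0,0.9],"d": [-10,-86,0],"finger_gap": 60},{"rot": [0,0,1.08],"d": [-10,-86,0],"finger_gap": 60},{"rot": [0,0,1.26],"d": [-10,-86,0],"finger_gap": 60},{"rot": [0,0,1.46],"d": [-10,-86,0],"finger_gap": 60}]' | python3 jog.py>/dev/null; echo '[{"rot": [0,0,0.01],"finger_gap": 60},{"rot": [0,0,0.01],"finger_gap": 60}]' | python3 jog.py; python3 -c "
from h import *
to([571,-18,84],116.7)
ci=cam('wrist');w=cv2.cvtColor(bot.snapshot('wrist'),cv2.COLOR_RGB2BGR);cv2.imwrite('pics/w5.png',w)
p=lambda x,y,z:[571+x*.892-y*.452,-18+x*.452+y*.892,z]
print(proj('wrist',[p(0,0,106),p(26,0,106),p(-26,0,106),p(-60,-90,78),p(-60,90,78)],ci).round())"
```

```text
time: 20.98
tool_pos: [568.1, -16.9, 177.1]
ee_rot: [[-0.892, -0.451, -0.002], [-0.451, 0.892, 0.0], [0.002, 0.001, -1.0]]
ft_force: [0.1, -0.5, -0.6]
width: 59.8
grasp_force: 0.0
shift [-2.2 -2.4 93.1]
tool y yaw 116.83 q [-0.15  0.16  0.11  1.53 -0.   -0.62]
rz needed 0.002
[[250. 203.]
 [250. 231.]
 [249. 173.]
 [146. 128.]
 [353. 127.]]
```

View pics/w5.png

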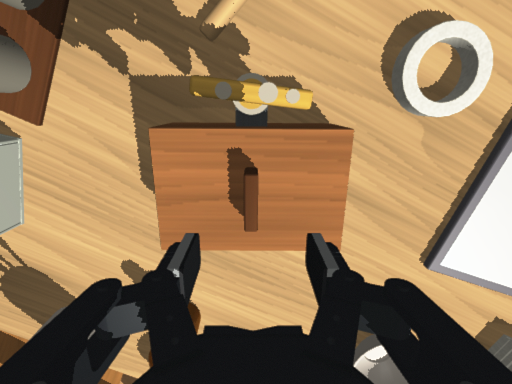

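The bar is swung clear at (250,92), and the handle runs from (251,172) to (251,230), as predicted. Now I'll grasp the handle.

```bash
echo '[{"d": [-2,-1.5,40],"finger_gap": 60},{"d": [-2,-1.5,80],"finger_gap": 60},{"d": [-2,-1.5,95],"finger_gap": 60},{"d": [-2,-1.5,95],"finger_gap": 60},{"d": [-2,-1.5,95],"finger_gap": 4},{"d": [-2,-1.5,95],"finger_gap": 4},{"d": [-2,-1.5,95],"finger_gap": 4},{"d": [-2,-1.5,95],"finger_gap": 4}]' | python3 jog.py 80; echo '[{"finger_gap": 4},{"finger_gap": 4},{"d": [0,0,-5],"finger_gap": 4},{"d": [0,0,-15],"finger_gap": 4},{"d": [0,0,-30],"finger_gap": 4},{"d": [0,0,-60],"finger_gap": 4},{"d": [0,0,-90],"finger_gap": 4},{"d": [0,0,-90],"finger_gap": 4}]' | python3 jog.py; python3 m.py; python3 -c "
from h import *
to([447,311,160],186.7)"
```

```text
time: 22.02
tool_pos: [572.4, -17.4, 85.3]
ee_rot: [[-0.893, -0.449, 0.003], [-0.449, 0.893, -0.0], [-0.003, -0.002, -1.0]]
ft_force: [-1.0, 0.8, 5.7]
width: 9.7
grasp_force: 80.9
time: 23.02
tool_pos: [573.5, -17.8, 177.5]
ee_rot: [[-0.893, -0.449, 0.008], [-0.449, 0.894, -0.001], [-0.006, -0.004, -1.0]]
ft_force: [-0.2, -0.0, -2.2]
width: 10.2
grasp_force: 79.8
yaw 2.036 mom [-0.04  0.03 -0.02] F [-0.2 -0.  -2.2] 23.025
shift [-34.5 350.7  16.1]
tool y yaw 116.68 q [-0.15  0.16  0.11  1.52 -0.   -0.61]
rz needed -1.222
```

```bash
echo '[{"rot": [0,0,-0.12],"d": [-3,30,0],"finger_gap": 4},{"rot": [0,0,-0.28],"d": [-8,80,0],"finger_gap": 4},{"rot": [0,0,-0.45],"d": [-13,130,0],"finger_gap": 4},{"rot": [0,0,-0.62],"d": [-18,180,0],"finger_gap": 4},{"rot": [0,0,-0.79],"d": [-23,230,0],"finger_gap": 4},{"rot": [0,0,-0.96],"d": [-28,280,0],"finger_gap": 4},{"rot": [0,0,-1.12],"d": [-33,330,0],"finger_gap": 4},{"rot": [0,0,-1.22],"d": [-35,351,0],"finger_gap": 4}]' | python3 jog.py 80 >/dev/null; echo '[{"finger_gap": 4},{"finger_gap": 4},{"finger_gap": 4}]' | python3 jog.py; python3 m.py; python3 -c "
from h import *
to([446,311,33.3],186.7)
cv2.imwrite('pics/t3.png',cv2.resize(cv2.cvtColor(bot.snapshot('top'),cv2.COLOR_RGB2BGR)[170:310,80:290],None,fx=3,fy=3))"
```

```text
time: 24.4
tool_pos: [445.1, 310.9, 172.9]
ee_rot: [[0.113, -0.994, -0.0], [-0.994, -0.113, -0.001], [0.001, 0.001, -1.0]]
ft_force: [0.8, -0.2, -2.5]
width: 10.4
grasp_force: 79.7
yaw -3.029 mom [-0.03 -0.02 -0.05] F [ 0.8 -0.2 -2.5] 24.4
shift [-1.000e-01 -1.000e+00  1.396e+02]
tool y yaw -173.54 q [ 0.49  0.09  0.03  1.51 -0.   -1.2 ]
rz needed -0.004
```

View pics/t3.png

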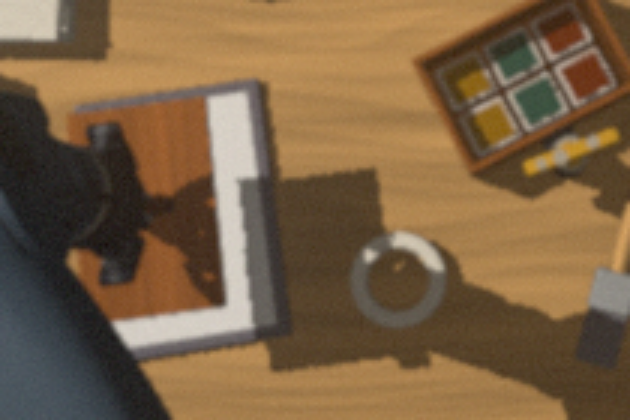

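The lid is held level and aligned with the pad, and the chest is open with the latch clear at (570,150). Descending.

```bash
echo '[{"d": [0,0,30],"finger_gap": 4},{"d": [0,0,70],"finger_gap": 4},{"d": [0,0,105],"finger_gap": 4},{"d": [0,0,125],"finger_gap": 4},{"d": [0,0,132],"finger_gap": 4},{"d": [0,0,132],"finger_gap": 4}]' | python3 jog.py 80; echo '[{"d": [0,0,2],"finger_gap": 4},{"d": [0,0,4],"finger_gap": 4},{"d": [0,0,6],"finger_gap": 4},{"d": [0,0,6],"finger_gap": 4}]' | python3 jog.py;echo '[{"d": [0,0,1],"finger_gap": 4},{"d": [0,0,2],"finger_gap": 4},{"d": [0,0,2],"finger_gap": 4}]' | python3 jog.py
```

```text
time: 25.2
tool_pos: [445.0, 311.5, 41.4]
ee_rot: [[0.114, -0.994, -0.0], [-0.994, -0.114, -0.0], [0.0, 0.0, -1.0]]
ft_force: [0.6, -0.5, -2.1]
width: 10.2
grasp_force: 79.6
time: 25.7
tool_pos: [444.7, 311.9, 35.3]
ee_rot: [[0.115, -0.993, -0.0], [-0.993, -0.115, -0.0], [0.0, 0.0, -1.0]]
ft_force: [-0.2, -0.0, -3.1]
width: 9.9
grasp_force: 79.6
time: 26.08
tool_pos: [444.8, 311.9, 33.4]
ee_rot: [[0.115, -0.993, 0.0], [-0.993, -0.115, 0.0], [-0.0, -0.0, -1.0]]
ft_force: [-0.2, 0.5, -2.6]
width: 10.0
grasp_force: 79.8
```

```bash
echo '[{"d": [0,0,0.7],"finger_gap": 4},{"d": [0,0,1.4],"finger_gap": 4},{"d": [0,0,1.4],"finger_gap": 4}]' | python3 jog.py; echo '[{"d": [0,0,0.5],"finger_gap": 4},{"d": [0,0,1],"finger_gap": 4},{"d": [0,0,1],"finger_gap": 4}]' | python3 jog.py|grep -E "pos|ft"
```

```text
time: 26.45
tool_pos: [444.8, 311.9, 33.3]
ee_rot: [[0.115, -0.993, 0.0], [-0.993, -0.115, 0.0], [-0.0, -0.0, -1.0]]
ft_force: [-2.5, -2.4, 5.7]
width: 10.5
grasp_force: 80.9
tool_pos: [444.8, 311.9, 33.3]
ft_force: [-4.3, -3.8, 10.0]
```

The lid is resting on the pad (10 N). Release, retreat, then check.

```bash
echo '[{"d": [0,0,-1],"finger_gap": 4},{"d": [0,0,-1],"finger_gap": 50},{"d": [0,0,-1],"finger_gap": 50},{"d": [0,0,-1],"finger_gap": 50},{"d": [0,0,-40],"finger_gap": 50},{"d": [0,0,-90],"finger_gap": 50},{"d": [0,0,-140],"finger_gap": 50},{"d": [0,0,-140],"finger_gap": 50}]' | python3 jog.py; echo '[{"d": [60,0,0],"finger_gap": 50},{"d": [120,0,0],"finger_gap": 50},{"d": [180,0,0],"finger_gap": 50},{"d": [240,0,0],"finger_gap": 50},{"d": [250,0,0],"finger_gap": 50},{"d": [250,0,0],"finger_gap": 50}]' | python3 jog.py|grep pos; python3 -c "
from h import *
cv2.imwrite('pics/t4.png',cv2.resize(cv2.cvtColor(bot.snapshot('top'),cv2.COLOR_RGB2BGR)[140:310,90:390],None,fx=2.6,fy=2.6))"
```

```text
time: 27.82
tool_pos: [447.9, 313.6, 176.7]
ee_rot: [[0.115, -0.993, 0.01], [-0.993, -0.115, 0.005], [-0.004, -0.01, -1.0]]
ft_force: [0.7, 0.3, -0.5]
width: 49.9
grasp_force: 0.0
tool_pos: [473.1, 63.3, 169.9]
```

View pics/t4.png

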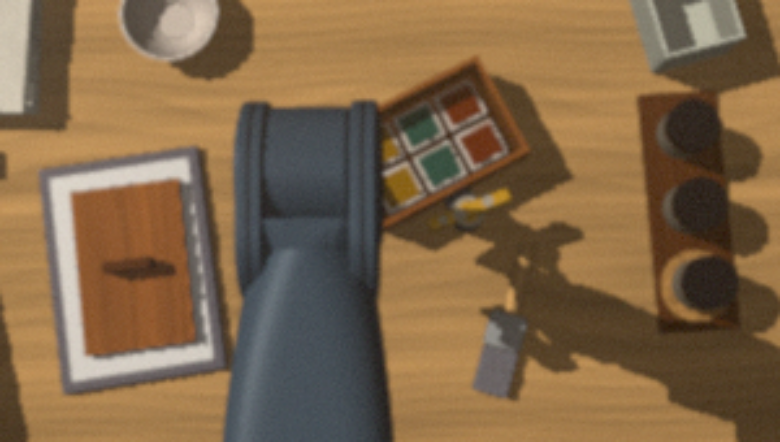

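The lid lies centred and aligned on the pad (138,268), the jar stands on the coaster (707,283), the latch is clear (470,207), and the robot is touching nothing. Handing in.

```bash
echo '[{"finger_gap": 50},{"finger_gap": 50}]' | python3 jog.py | grep force; python3 -c "
from workcell import bot
print(bot.sign_off())"
```

```text
ft_force: [0.4, 0.6, 1.6]
grasp_force: 0.0
the job is handed in; nothing more can be done
None
```

I handed the job in at about 29 s of robot time: the jar is on the coaster, the latch is free and swung to about 1.45 rad, and the lid lies flat, handle up, in the middle of the light pad; the hand-in gave no verdict.

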